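# Set out the sample reception row

## Task

Set out the sample reception row on the three dark pads between the tube rack and the block heater: the specimen jar centred on the pad next to the tube rack, the slim bottle centred on the pad next to the block heater, and the round dish centred on the pad between them. The square dish goes on top of the round dish, centred on it. Leave everything upright.

Things in the scene. Friction and masses are not known exactly. Their poses are not given: they have to be found in the camera images.
- jar_center (a point): Loose specimen jar, upright: white cylinder 48 mm across with a red screw cap 50 mm across, 60 mm high in all. The point is its centre, 30 mm above its underside; z is its upright axis.
- bottle_center (a point): Loose slim bottle, upright: white cylinder 38 mm across up to 62 mm, then a narrow red cap 23 mm across; 85 mm high in all. The point is its centre, 42.5 mm above its underside; z is its upright axis.
- round_dish_center (a point): Loose round lidded dish, flat and closed, pale grey: 60 mm across (58 mm in the lower 10 mm), 22 mm high, flat top. The point is its centre, 11 mm above its underside; z is up.
- square_dish_center (a point): Loose square lidded dish, flat and closed, pale grey: 42 x 42 mm (40 x 40 mm in the lower 9 mm), 18 mm high. The point is its centre, 9 mm above its underside; x and y are square to its sides, z is up.
- pad_left: The pad at the left end of the row as the robot sees it (+y): fixed dark-grey round pad, 76 mm across, 3 mm thick, on the 2 mm pale-blue runner; its top is 5 mm above the bench. The three pads look alike and stand in a row, 105 to 140 mm apart. Origin: centre of its underside, 2 mm above the bench.
- pad_mid: The middle pad of the row: fixed dark-grey round pad, 76 mm across, 3 mm thick, on the 2 mm pale-blue runner; its top is 5 mm above the bench. The three pads look alike and stand in a row, 105 to 140 mm apart. Origin: centre of its underside, 2 mm above the bench.
- pad_right: The pad at the right end of the row as the robot sees it (-y): fixed dark-grey round pad, 76 mm across, 3 mm thick, on the 2 mm pale-blue runner; its top is 5 mm above the bench. The three pads look alike and stand in a row, 105 to 140 mm apart. Origin: centre of its underside, 2 mm above the bench.
- tube_rack: Fixed dark-green rack full of red-capped sample tubes, 117 x 75 mm, 97 mm high; stands off one end of the row of pads, set back a little, left in some starts and right in others. Origin: centre of its underside.
- block_heater: Fixed light-grey dry-block heater with a drilled aluminium block on top, 130 x 84 mm, 84 mm high; stands off the other end of the row, set back a little. Origin: centre of its underside.

How it is judged:
By the outcome, as a careful person would: the job done as asked, in the order asked, and still so for the second after the job is handed in, with the robot touching nothing.
It also fails if it takes over 104 s, if anything falls off the work surface, if the arm or the gripper's body presses on something with over 40 N, if the wrist force passes 120 N, or if a joint passes its speed limit or range.

## Robot

A 6-joint arm with a two-finger parallel gripper is mounted at the origin on the work surface. World frame = base frame: x ahead of the robot, y to its left, z up, the work surface at z = 0. Lengths are in m, angles in rad, forces in N, time in s.
With the tool pointing down it reaches from about 0.35 to 0.775 m from the base axis. Payload 7.3 kg.
Tool frame: the origin (TCP) lies at the very end of the fingers, on their centre line; the grasp point (between the pads) lies 19 mm behind it (robot.tcp_to_grasp is the distance from the TCP to the grasp point, in m); z points along the fingers, y is the direction in which the jaws open and shut (so a half turn about z gives the same grasp; the last joint's range is limited). The gripper opens to 92 mm and grips with 3 to 60 N. Pads are 19 mm wide; open, the fingers measure 130 mm over their backs; the gripper's body (75 mm by 190 mm) begins 47 mm behind the grasp point.
Start: joints at [-0.146, 0.342, 1.524, -0, 1.275, -0.146], TCP at [0.525, 0, 0.227] pointing down, gripper open.
Joint ranges: [-2.53, 2.53], [-0.77, 2.02], [0.04, 2.7], [-1, 4.14], [0.28, 2.66], [-3.11, 3.11]. Speed limits (rad/s): [2.57, 2.57, 3.14, 3.14, 3.14, 3.14].

## Interface

Orientations are given as [roll, pitch, yaw] about the fixed x, y, z axes, in that order (R = Rz(yaw) Ry(pitch) Rx(roll)).
In Python, from cell import robot gives the robot as it stands.
- The arm moves only by the tool arm_command, never from a script. Its argument "motion" is a list that holds one entry, the list of rows, each a list of 7 numbers: the turn, a rotation vector about the tool's x, y, z in units of 90 degrees (1.0 is 90 degrees), then the shift along the tool's x, y, z in units of 30 cm (1.0 is 30 cm), then the opening, from -1 (shut) to 1 (fully open). In form: [[[wx, wy, wz, tx, ty, tz, grip], ...]]. A call has 1 to 8 rows; each row is the pose to reach, as a shift and turn from the pose commanded when the call began, along the tool's axes at that moment; what a row does not reach only later rows make up. A row lasts 1/10 s, in which the tool goes at most 50 mm and 8.59 degrees, less where a joint would pass 70% of its speed; a pose out of reach is approached as far as the arm can. A call with a number of a shift or a turn outside -1 to 1 is refused whole. A call with a gripper value outside its range is refused whole. The fingers move at their own pace and stop on an object; "grip_force" is the grip in N (left out, the last holds). Time passes only in rows, so rows that repeat a pose let the fingers close. It gives the time, the measured TCP pose, the force and the opening at its end, in the units of the state.
- robot.observe(): the state, without advancing time (a new reading comes with each control period).
- robot.read_camera(name): name is "scene" or "side" or "wrist"; returns a dict with "image" (384x512x3 uint8, red, green, blue), "z_map" (384x512 float32, m along the optical axis (not along the pixel's ray), 0 where there is no reading), "fov_y" (degrees; the focal length in pixels is half the picture's height over the tangent of half this angle, whatever the lens; pixels are square), "cx", "cy" (the principal point, pixels), "k1" (the pictures are not rectified: a ray, as slopes to the right and down, at radius r is drawn at 1 + k1 r^2 times it, then the intrinsics apply), "cam_to_world" (4x4, takes a point from camera to world coordinates). Camera axes: x right, y down, z forward; pixel columns grow to the right and rows downward; lengths in m; the calibration is good to about 2 mm. A picture is of the moment at which its call begins.
- robot.hand_in(): hands the job in, once; it reports no verdict.
The state is a dict: "time": time; "qpos": joint angles; "qvel": joint speeds; "joint_efforts": joint torques, N m; "tool_pos": TCP position; "tool_rot": TCP orientation; "contact_force": force on the tool from outside, world axes, zero at the start; "torque": the same for the moment, N m; "opening": finger opening in m.
Only numpy, scipy, OpenCV 4.12 (cv2) and the standard library are available. Lean on these libraries where they do the work, as an engineer would, in place of code of your own. Each camera call takes 0.05 s, during which the arm holds its last target.

## Working session

There is one attempt and no reset: what is moved stays moved. The work goes in short steps, Python scripts to look and compute and a tool call to move; the robot and the scene stay as the last step left them, time stands still between calls to the robot, and variables do not carry over. Pictures are saved under pics/ and viewed, and the job is handed in when it is done.

Besides the shell and the picture viewer there is one more tool, called after "Request:" as name([rows], argument=value, ...), one row to a line, values as JSON. arm_command: Moves the arm, as the interface text tells. Its arguments: {"type":"object","properties":{"motion":{"type":"array"},"grip_force":{"type":"number"}},"required":["motion"]}

```bash
ls; mkdir -p pics
cat > h.py <<'E'
import numpy as np, cv2
from cell import robot
def cam(n,save=None):
    c=robot.read_camera(n)
    if save: cv2.imwrite('pics/'+save,cv2.cvtColor(c['image'],cv2.COLOR_RGB2BGR))
    return c
def ray(c,u,v):
    f=192/np.tan(np.radians(c['fov_y'])/2)
    a=np.array([(u-c['cx'])/f,(v-c['cy'])/f]); s=a.copy()
    for _ in range(30): s=a/(1+c['k1']*(s@s))
    return s
def pt(c,u,v,z=None):
    s=ray(c,u,v); T=np.array(c['cam_to_world']); d=T[:3,:3]@np.array([s[0],s[1],1]); o=T[:3,3]
    if z is None: t=c['z_map'][int(round(v)),int(round(u))]
    else: t=(z-o[2])/d[2]
    return o+t*d
def cloud(c):
    H,W=c['z_map'].shape
    f=192/np.tan(np.radians(c['fov_y'])/2)
    v,u=np.mgrid[:H,:W]; a=np.stack([(u-c['cx'])/f,(v-c['cy'])/f],-1); s=a.copy()
    for _ in range(30): s=a/(1+c['k1']*(s**2).sum(-1,keepdims=True))
    T=np.array(c['cam_to_world']); z=c['z_map'][...,None]
    P=np.concatenate([s*z,z],-1)@T[:3,:3].T+T[:3,3]; P[c['z_map']==0]=np.nan
    return P
E
python3 - <<'E'
from h import *
import pickle
d={}
for n in ['scene','side','wrist']:
    d[n]=cam(n,n+'0.png'); print(n,d[n]['fov_y'],d[n]['k1'],np.round(d[n]['cam_to_world'],3).tolist())
pickle.dump(d,open('d0.pkl','wb'))
s=robot.observe(); print(s)
E
```

```text
pics
scene 50.98319170668458 -0.03181481746071714 [[0.872, 0.345, -0.347, 0.954], [0.489, -0.628, 0.606, -0.619], [-0.008, -0.698, -0.716, 0.818], [0.0, 0.0, 0.0, 1.0]]
side 42.37616578390093 -0.1061161870163461 [[-0.969, -0.157, 0.191, 0.369], [-0.247, 0.669, -0.701, 0.814], [-0.017, -0.726, -0.687, 0.851], [0.0, 0.0, 0.0, 1.0]]
wrist 66.81680479644999 -0.0654181077672367 [[1.0, 0.0, -0.002, 0.525], [-0.0, -0.959, -0.282, 0.077], [-0.002, 0.282, -0.959, 0.385], [0.0, 0.0, 0.0, 1.0]]
{'time': 0.15, 'qpos': array([-1.46019194e-01,  3.42547260e-01,  1.52475896e+00,  1.12306587e-05,
        1.27537665e+00, -1.46009923e-01]), 'qvel': array([ 8.01218832e-04, -1.83643220e-03, -3.94485765e-03,  7.51191024e-05,
       -8.86436165e-04, -4.62727309e-04]), 'joint_efforts': array([ 7.52666965e-04, -4.31470585e+01, -2.44352603e+01,  7.18239485e-02,
        5.38185902e-02, -1.32920518e-04]), 'tool_pos': array([5.24720193e-01, 5.67859657e-05, 2.26226095e-01]), 'tool_rot': array([-3.14051560e+00, -1.69243901e-04,  1.57078369e+00]), 'contact_force': array([-0.66942027, -0.2143461 ,  0.68589865]), 'torque': array([-0.00013181,  0.00420298,  0.03886597]), 'opening': 0.09161473118595218}
```

View pics/scene0.png

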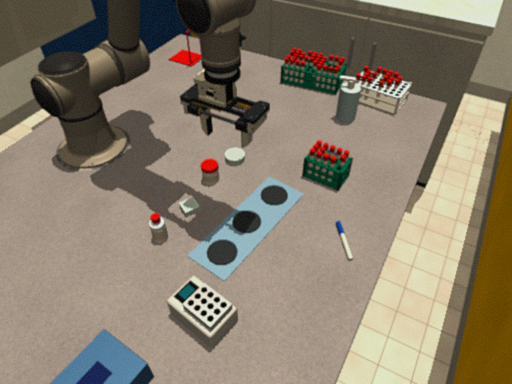

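View pics/side0.png

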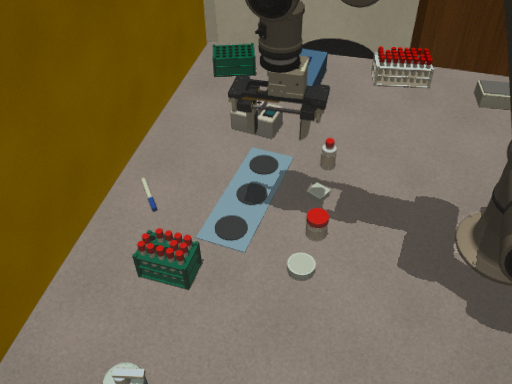

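View pics/wrist0.png

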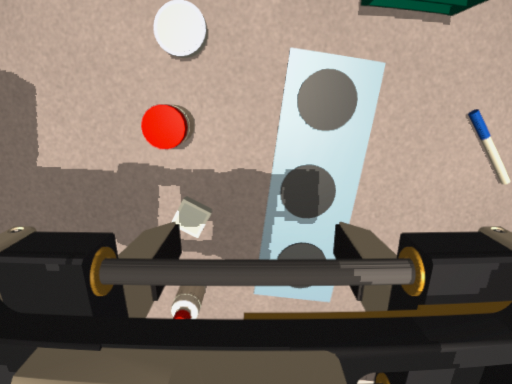

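Run:
```python
from h import *
import pickle
d=pickle.load(open('d0.pkl','rb'))
for n in ['scene','side','wrist']:
    c=d[n]; P=cloud(c); im=c['image'].astype(int)
    hsv=cv2.cvtColor(c['image'],cv2.COLOR_RGB2HSV)
    X,Y,Z=P[...,0],P[...,1],P[...,2]
    # heights map components in the near region
    reg=(X>0.3)&(X<0.75)&(Y>-.35)&(Y<.4)
    m=(reg&(Z>0.010)&(Z<0.105)).astype(np.uint8)
    k,l,st,ce=cv2.connectedComponentsWithStats(m)
    print(n,'bench z',np.nanmedian(Z[reg&(Z<0.01)]))
    for i in range(1,k):
        if st[i,4]<60: continue
        q=P[l==i]; zt=np.percentile(q[:,2],97); t=q[q[:,2]>zt-.006]
        lo,hi=t.min(0),t.max(0)
        print(ce[i].round(),st[i,4],'ztop %.3f'%zt,'top mid',((lo+hi)/2).round(4)[:2],'mean',t.mean(0).round(4)[:2],'ext',(hi-lo).round(3)[:2])
    # pads: dark
    blue=(hsv[...,0]>90)&(hsv[...,0]<115)&(hsv[...,1]>50)&reg&(Z<.02)
    g=(reg&(Z>-.01)&(Z<.02)&(hsv[...,2]<75)).astype(np.uint8)
    # contour holes in blue
    cs,hi=cv2.findContours(blue.astype(np.uint8),cv2.RETR_CCOMP,cv2.CHAIN_APPROX_NONE)
    for cc,h in zip(cs,hi[0]):
        if h[3]>=0 and len(cc)>30:
            (u,v),ax,a=cv2.fitEllipse(cc)
            w=np.array([pt(c,float(p[0][0]),float(p[0][1]),.005)[:2] for p in cc]).astype(np.float32)
            A=np.c_[2*w,np.ones(len(w))]; s=np.linalg.lstsq(A,(w**2).sum(1),rcond=None)[0]
            print('hole',round(u),round(v),'c',s[:2].round(4),'r',np.sqrt(s[2]+s[0]**2+s[1]**2).round(4))
```

```text
scene bench z 0.0005515646413368769
[324. 161.] 1107 ztop 0.098 top mid [0.7028 0.2272] mean [0.699  0.2257] ext [0.094 0.06 ]
[235. 155.] 259 ztop 0.026 top mid [0.4355 0.1625] mean [0.4357 0.1619] ext [0.058 0.063]
[210. 170.] 374 ztop 0.063 top mid [0.4197 0.0522] mean [0.4201 0.0522] ext [0.048 0.051]
[189. 205.] 216 ztop 0.021 top mid [ 0.433  -0.0723] mean [ 0.4337 -0.0722] ext [0.054 0.055]
[158. 227.] 384 ztop 0.086 top mid [ 0.4258 -0.1896] mean [ 0.4271 -0.19  ] ext [0.023 0.022]
[204. 305.] 2174 ztop 0.086 top mid [ 0.6669 -0.3165] mean [ 0.667  -0.3195] ext [0.087 0.067]
hole 222 252 c [ 0.5895 -0.1531] r 0.0386
hole 246 221 c [ 0.5931 -0.0391] r 0.0382
hole 274 195 c [0.6114 0.0815] r 0.0383
side bench z -0.00021713111540511143
[267. 104.] 81 ztop 0.084 top mid [ 0.637  -0.3145] mean [ 0.6362 -0.3147] ext [0.019 0.024]
[239. 120.] 270 ztop 0.061 top mid [ 0.6914 -0.2857] mean [ 0.6893 -0.2839] ext [0.046 0.018]
[269. 122.] 535 ztop 0.064 top mid [ 0.6114 -0.2891] mean [ 0.6121 -0.2886] ext [0.051 0.05 ]
[329. 153.] 368 ztop 0.084 top mid [ 0.4255 -0.1868] mean [ 0.4252 -
[... 525 characters left out ...]
h z 0.0007478123127192537
[180.  28.] 2415 ztop 0.024 top mid [0.4357 0.1641] mean [0.4361 0.1641] ext [0.06 0.06]
[443.   2.] 173 ztop 0.039 top mid [0.7221 0.1923] mean [0.7298 0.192 ] ext [0.056 0.005]
[166. 125.] 1881 ztop 0.062 top mid [0.4203 0.0556] mean [0.4208 0.0558] ext [0.049 0.048]
[192. 217.] 941 ztop 0.020 top mid [ 0.4355 -0.0693] mean [ 0.4354 -0.0682] ext [0.054 0.056]
[187. 302.] 904 ztop 0.083 top mid [ 0.4275 -0.1781] mean [ 0.4282 -0.1773] ext [0.02  0.007]
[367. 379.] 136 ztop 0.085 top mid [ 0.6761 -0.2897] mean [ 0.6767 -0.2892] ext [0.024 0.008]Traceback (most recent call last):
  File "<stdin>", line 23, in <module>
TypeError: 'NoneType' object is not subscriptable
```

Run:
```python
import cv2
a=cv2.imread('pics/scene0.png')[140:280,130:310]; cv2.imwrite('pics/s0c.png',cv2.resize(a,None,fx=4,fy=4,interpolation=cv2.INTER_CUBIC))
a=cv2.imread('pics/side0.png')[120:290,200:360]; cv2.imwrite('pics/d0c.png',cv2.resize(a,None,fx=3.5,fy=3.5,interpolation=cv2.INTER_CUBIC))
```

Request:
arm_command([
  [[0,0,0,0.18,-0.35,0,1],[0,0,0,0.18,-0.35,0,1],[0,0,0,0.18,-0.35,0.15,1],[0,0,0,0.18,-0.35,0.3,1],[0,0,0,0.18,-0.35,0.4,1],[0,0,0,0.18,-0.35,0.4,1],[0,0,0,0.18,-0.35,0.4,1]],
], grip_force=15)

```text
time: 0.85
tool_pos: [0.4203, 0.054, 0.1071]
tool_rot: [-3.141, -0.0, 1.571]
contact_force: [0.7, 0.9, 0.8]
opening: 0.0917
```

Run:
```python
from h import *
import pickle
d=pickle.load(open('d0.pkl','rb'))
for n in ['scene','side','wrist']:
    c=d[n]; P=cloud(c); X,Y,Z=P[...,0],P[...,1],P[...,2]
    m=(X>.39)&(X<.48)&(Y>-.115)&(Y<-.02)&(Z>.016)&(Z<.03)
    r=cv2.minAreaRect(P[m][:,:2].astype(np.float32)*1000); print(n,r)
print(robot.observe()['tool_pos'],robot.observe()['tool_rot'])
cam('wrist','w1.png')
cam('side','si1.png')
```

```text
scene ((433.39678955078125, -71.5556640625), (43.17881393432617, 45.60683822631836), 59.70794677734375)
side ((434.1265563964844, -70.90897369384766), (44.24128341674805, 44.05500030517578), 61.26506042480469)
wrist ((434.1441955566406, -69.40444946289062), (43.648990631103516, 42.26988220214844), 60.606807708740234)
[0.42028223 0.05398103 0.10713296] [-3.14104081e+00 -3.71352455e-05  1.57072429e+00]
```

View pics/w1.png

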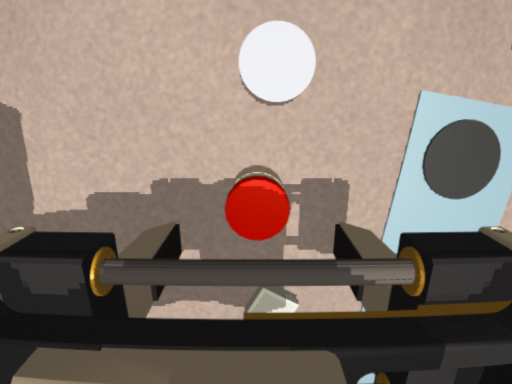

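View pics/si1.png

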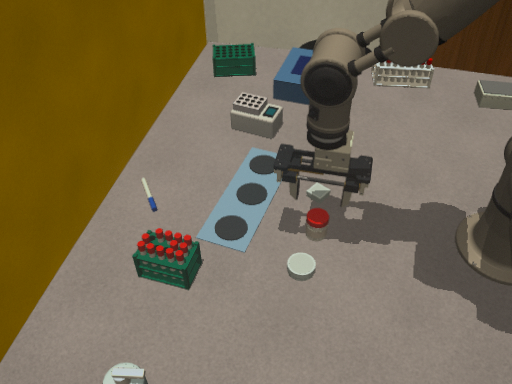

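Request:
arm_command([
  [[0,0,0,0,0,0.12,1],[0,0,0,0,0,0.22,1],[0,0,0,0,0,0.3,1],[0,0,0,0,0,0.33,1],[0,0,0,0,0,0.33,1],[0,0,0,0,0,0.33,-1],[0,0,0,0,0,0.33,-1],[0,0,0,0,0,0.33,-1]],
], grip_force=15)

```text
time: 1.75
tool_pos: [0.4208, 0.054, 0.0087]
tool_rot: [3.139, 0.0, 1.571]
contact_force: [-0.7, 0.4, 0.5]
opening: 0.0724
```

Request:
arm_command([
  [[0,0,0,0,0,0,-1],[0,0,0,0,0,0,-1],[0,0,0,0,0,0,-1]],
])

```text
time: 2.05
tool_pos: [0.4201, 0.054, 0.0079]
tool_rot: [3.141, 0.0, 1.571]
contact_force: [0.4, -0.2, 1.0]
opening: 0.0494
```

Request:
arm_command([
  [[0,0,0,0,0,0,-1],[0,0,0,0,0,0,-1],[0,0,0,0,0,0,-1],[0,0,0,0,0,-0.05,-1],[0,0,0,0,0,-0.1,-1],[0,0,0,0,0,-0.16,-1],[0,0,0,0,0,-0.2,-1],[0,0,0,0,0,-0.2,-1]],
])

```text
time: 2.85
tool_pos: [0.4208, 0.054, 0.0687]
tool_rot: [3.139, 0.0, 1.571]
contact_force: [-0.0, -0.2, -0.9]
opening: 0.0496
```

Run:
```python
from h import *
cam('wrist','w2.png')
s=robot.observe();print(s['tool_pos'],s['opening'])
P=cloud(cam('scene')); 
for n in ['scene','side']:
    c=cam(n); P=cloud(c); hsv=cv2.cvtColor(c['image'],cv2.COLOR_RGB2HSV)
    m=(P[...,2]>.1)&(P[...,2]<.16)&(hsv[...,1]>180)&((hsv[...,0]<8)|(hsv[...,0]>172))&(abs(P[...,0]-.42)<.05)&(abs(P[...,1]-.054)<.05)
    q=P[m]; zt=np.percentile(q[:,2],95); t=q[q[:,2]>zt-.006];print(n,zt,(t.min(0)+t.max(0))/2,t.max(0)-t.min(0))
```

```text
[0.42027149 0.05400496 0.06789463] 0.049408345793437274
scene 0.14130238575032952 [0.4416193  0.02396842 0.14885224] [0.01603061 0.01431543 0.01890799]
side 0.12122665622781703 [0.41933079 0.05534444 0.13269111] [0.0451497  0.04771976 0.03481982]
```

View pics/w2.png

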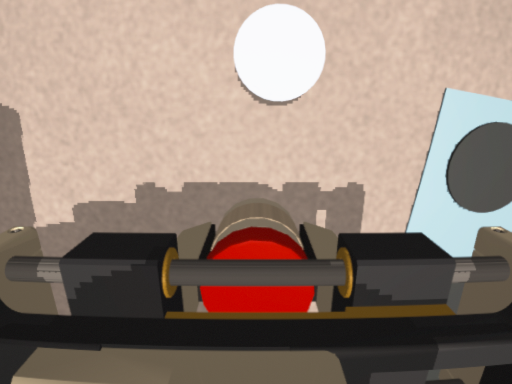

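Request:
arm_command([
  [[0,0,0,0.01,0.06,0,-1],[0,0,0,0.03,0.16,0,-1],[0,0,0,0.05,0.28,0,-1],[0,0,0,0.07,0.4,0,-1],[0,0,0,0.08,0.52,0,-1],[0,0,0,0.1,0.6,0,-1],[0,0,0,0.1,0.64,0,-1],[0,0,0,0.1,0.64,0,-1]],
])

```text
time: 3.85
tool_pos: [0.6127, 0.084, 0.0661]
tool_rot: [-3.141, 0.0, 1.571]
contact_force: [-0.0, -0.7, -0.1]
opening: 0.0492
```

Request:
arm_command([
  [[0,0,0,0,0,0.04,-1],[0,0,0,0,0,0.1,-1],[0,0,0,0,0,0.14,-1],[0,0,0,0,0,0.165,-1],[0,0,0,0,0,0.165,-1],[0,0,0,0,0,0.165,-1]],
])

```text
time: 4.45
tool_pos: [0.6121, 0.084, 0.0184]
tool_rot: [3.141, 0.0, 1.571]
contact_force: [0.0, 0.0, -0.5]
opening: 0.0496
```

Run:
```python
from h import *
s=robot.observe();print(s['tool_pos'],s['opening'])
for n in ['scene','side']:
    c=cam(n)
    cv2.imwrite(f'pics/{n}3c.png',cv2.resize(cv2.cvtColor(c['image'],cv2.COLOR_RGB2BGR)[130:280,150:340],None,fx=4,fy=4,interpolation=cv2.INTER_CUBIC))
```

```text
[0.61207805 0.0840124  0.01843675] 0.04958671695367751
```

View pics/scene3c.png

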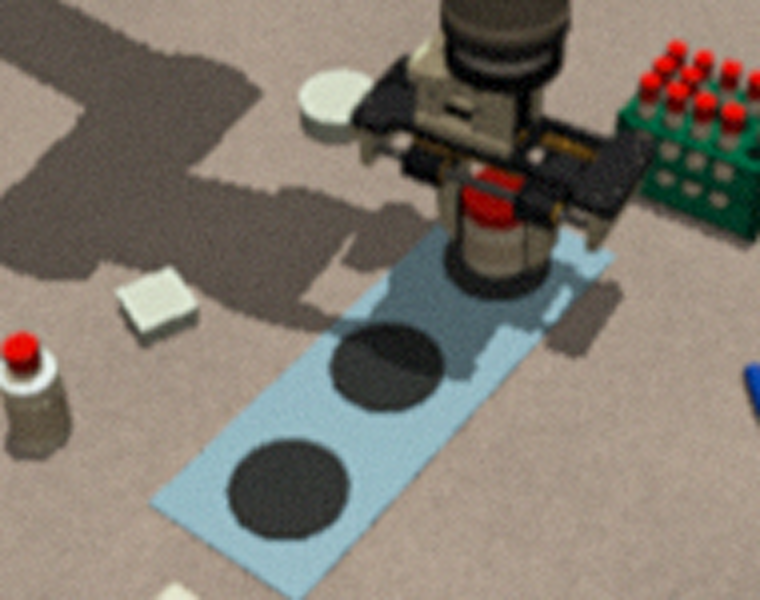

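View pics/side3c.png

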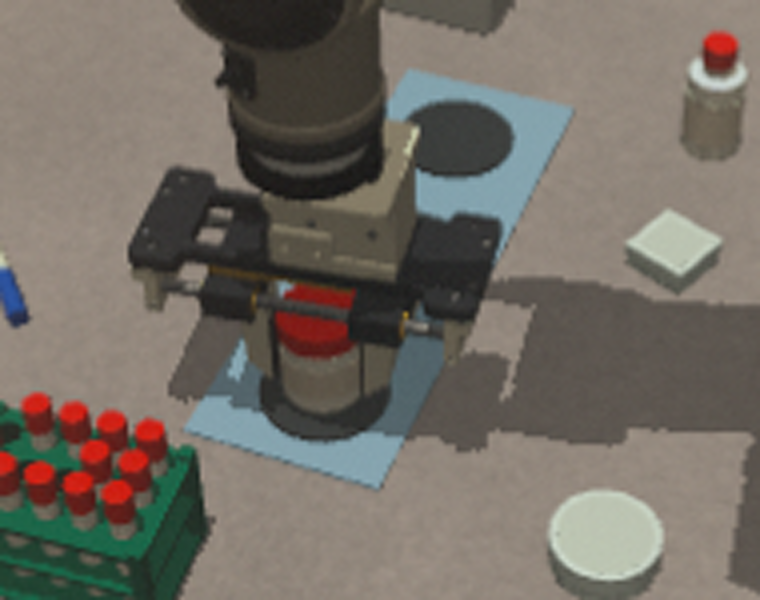

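Request:
arm_command([
  [[0,0,0,0,0,0.008,-1],[0,0,0,0,0,0.014,-1],[0,0,0,0,0,0.017,-1],[0,0,0,0,0,0.017,-1],[0,0,0,0,0,0.017,-1]],
])

```text
time: 5.05
tool_pos: [0.6121, 0.084, 0.0131]
tool_rot: [3.141, 0.0, 1.571]
contact_force: [-0.6, -0.5, -0.8]
opening: 0.0494
```

Request:
arm_command([
  [[0,0,0,0,0,0,0.4],[0,0,0,0,0,0,0.4],[0,0,0,0,0,0,0.9],[0,0,0,0,0,0,0.9],[0,0,0,0,0,0,0.9],[0,0,0,0,0,0,0.9]],
])

```text
time: 5.65
tool_pos: [0.6121, 0.084, 0.0132]
tool_rot: [3.141, 0.0, 1.571]
contact_force: [0.0, 1.0, 0.1]
opening: 0.0863
```

Request:
arm_command([
  [[0,0,0,0,0,-0.05,1],[0,0,0,0,0,-0.15,1],[0,0,0,0,0,-0.3,1],[0,0,0,0,0,-0.42,1],[0,0,0,0,0,-0.5,1],[0,0,0,0,0,-0.5,1]],
])

```text
time: 6.25
tool_pos: [0.6143, 0.0841, 0.1689]
tool_rot: [3.132, -0.0, 1.571]
contact_force: [0.3, -0.4, -0.1]
opening: 0.0917
```

Request:
arm_command([
  [[0,0,0,-0.12,-0.08,0,1],[0,0,0,-0.24,-0.16,0,1],[0,0,0,-0.36,-0.25,0,1],[0,0,0,-0.48,-0.33,0,1],[0,0,0,-0.6,-0.41,0,1],[0,0,0,-0.72,-0.5,0,1],[0,0,0,-0.84,-0.58,0,1],[0,0,0,-0.907,-0.62,0,1]],
])

```text
time: 7.05
tool_pos: [0.4238, -0.1898, 0.163]
tool_rot: [-3.14, -0.0, 1.569]
contact_force: [0.6, 0.5, -0.2]
opening: 0.0921
```

Request:
arm_command([
  [[0,0,0,0,0,0,1],[0,0,0,0,0,0,1],[0,0,0,0,0,0.1,1],[0,0,0,0,0,0.15,1],[0,0,0,0,0,0.15,1]],
])

```text
time: 7.55
tool_pos: [0.4254, -0.1861, 0.1163]
tool_rot: [-3.138, -0.003, 1.573]
contact_force: [-0.3, 0.2, 0.3]
opening: 0.0921
```

Run:
```python
from h import *
s=robot.observe();print(s['tool_pos'],s['opening'])
c=cam('wrist','w4.png'); 
for n in ['scene','side']:
    c=cam(n); P=cloud(c); hsv=cv2.cvtColor(c['image'],cv2.COLOR_RGB2HSV)
    m=(P[...,2]>.059)&(P[...,2]<.075)&(abs(P[...,0]-.612)<.05)&(abs(P[...,1]-.084)<.05)
    t=P[m];print(n,(t.min(0)+t.max(0))/2,t.max(0)-t.min(0))
    cv2.imwrite(f'pics/{n}4c.png',cv2.resize(cv2.cvtColor(c['image'],cv2.COLOR_RGB2BGR)[130:280,150:340],None,fx=4,fy=4,interpolation=cv2.INTER_CUBIC))
```

```text
[ 0.42535196 -0.18606508  0.1162823 ] 0.0920508470609632
scene [0.61163793 0.08227184 0.06387072] [0.04696132 0.05008791 0.00918079]
side [0.61127271 0.08559152 0.06450921] [0.0493949  0.05468526 0.01014361]
```

View pics/w4.png

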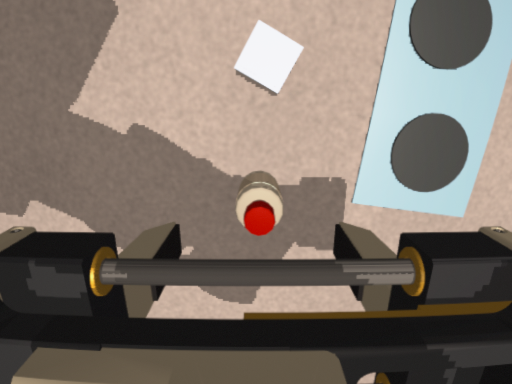

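View pics/scene4c.png

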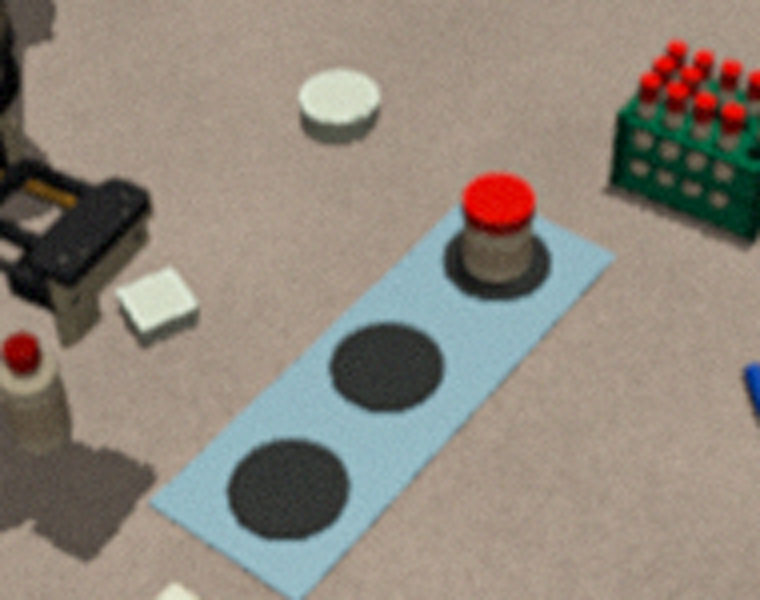

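View pics/side4c.png

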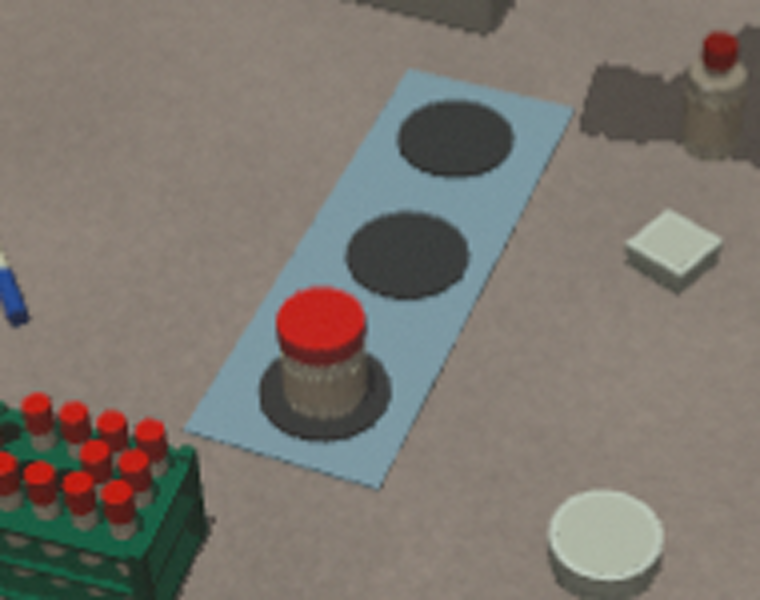

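Request:
arm_command([
  [[0,0,0,0,0,0,1],[0,0,0,0,0,0,1],[0,0,0,0,0,0,1],[0,0,0,0,0,0,1]],
])

```text
time: 8.1
tool_pos: [0.4261, -0.1882, 0.1184]
tool_rot: [3.141, 0.0, 1.571]
contact_force: [-0.5, 0.8, -0.2]
opening: 0.0918
```

Request:
arm_command([
  [[0,0,0,0,0,0.08,1],[0,0,0,0,0,0.16,1],[0,0,0,0,0,0.24,1],[0,0,0,0,0,0.29,1],[0,0,0,0,0,0.303,1],[0,0,0,0,0,0.303,1],[0,0,0,0,0,0.303,1]],
])

```text
time: 8.8
tool_pos: [0.4265, -0.1884, 0.0279]
tool_rot: [3.14, 0.001, 1.571]
contact_force: [0.4, -0.3, 0.2]
opening: 0.0919
```

Request:
arm_command([
  [[0,0,0,0,0,0,-1],[0,0,0,0,0,0,-1],[0,0,0,0,0,0,-1],[0,0,0,0,0,0,-1],[0,0,0,0,0,0,-1],[0,0,0,0,0,0,-1],[0,0,0,0,0,0,-1],[0,0,0,0,0,0,-1]],
])

```text
time: 9.6
tool_pos: [0.4261, -0.1881, 0.0272]
tool_rot: [3.141, 0.0, 1.571]
contact_force: [0.3, -1.4, 0.3]
opening: 0.0375
```

Request:
arm_command([
  [[0,0,0,0,0,-0.04,-1],[0,0,0,0,0,-0.1,-1],[0,0,0,0,0,-0.16,-1],[0,0,0,0,0,-0.18,-1],[0,0,0,0,0,-0.18,-1]],
])

```text
time: 10.1
tool_pos: [0.4264, -0.1883, 0.0817]
tool_rot: [3.14, 0.001, 1.571]
contact_force: [-0.1, 0.8, -0.5]
opening: 0.0378
```

Request:
arm_command([
  [[0,0,0,0.01,0.05,0,-1],[0,0,0,0.03,0.14,0,-1],[0,0,0,0.055,0.25,0,-1],[0,0,0,0.08,0.36,0,-1],[0,0,0,0.1,0.45,0,-1],[0,0,0,0.115,0.52,0,-1],[0,0,0,0.122,0.547,0,-1],[0,0,0,0.122,0.547,0,-1]],
])

```text
time: 10.9
tool_pos: [0.59, -0.151, 0.0799]
tool_rot: [-3.14, -0.001, 1.572]
contact_force: [-1.9, 0.4, -1.5]
opening: 0.0377
```

Request:
arm_command([
  [[0,0,0,0,0,0.04,-1],[0,0,0,0,0,0.09,-1],[0,0,0,0,0,0.13,-1],[0,0,0,0,0,0.145,-1],[0,0,0,0,0,0.145,-1],[0,0,0,0,0,0.145,-1]],
])

```text
time: 11.5
tool_pos: [0.5902, -0.1517, 0.038]
tool_rot: [3.141, 0.0, 1.571]
contact_force: [-0.7, -0.1, -0.6]
opening: 0.0374
```

Run:
```python
from h import *
s=robot.observe();print(s['tool_pos'],s['opening'])
for n in ['scene','side']:
    c=cam(n)
    cv2.imwrite(f'pics/{n}5c.png',cv2.resize(cv2.cvtColor(c['image'],cv2.COLOR_RGB2BGR)[130:280,150:340],None,fx=4,fy=4,interpolation=cv2.INTER_CUBIC))
```

```text
[ 0.59019544 -0.15170418  0.03803821] 0.0374098793832694
```

View pics/scene5c.png

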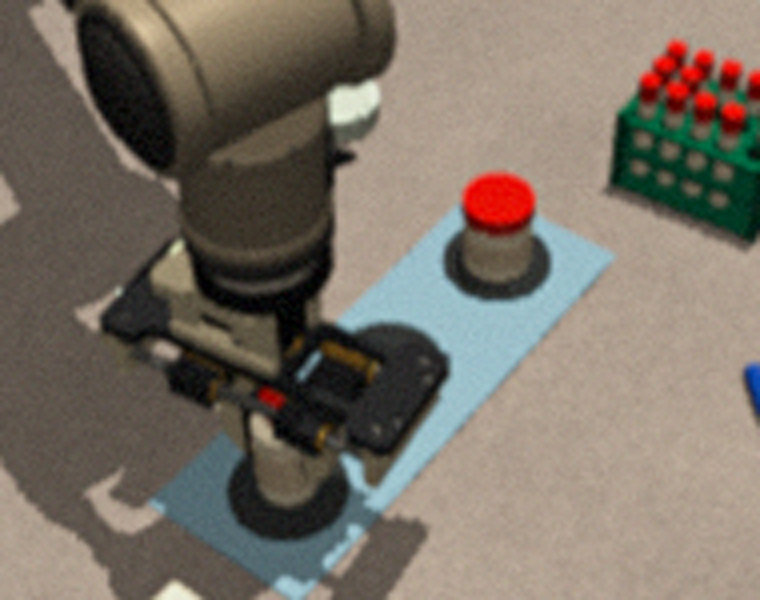

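View pics/side5c.png

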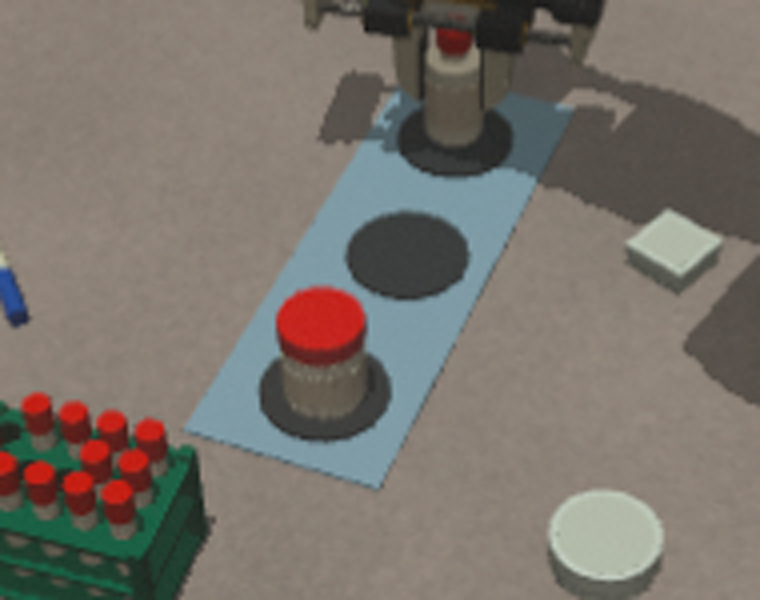

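Request:
arm_command([
  [[0,0,0,0,0,0.008,-1],[0,0,0,0,0,0.015,-1],[0,0,0,0,0,0.0195,-1],[0,0,0,0,0,0.0195,-1],[0,0,0,0,0,0.0195,-1]],
])

```text
time: 12.1
tool_pos: [0.5902, -0.1515, 0.0322]
tool_rot: [3.141, 0.0, 1.571]
contact_force: [-1.7, 0.1, 3.8]
opening: 0.0377
```

Request:
arm_command([
  [[0,0,0,0,0,0,0.4],[0,0,0,0,0,0,0.4],[0,0,0,0,0,0,0.4],[0,0,0,0,0,0,0.9],[0,0,0,0,0,0,0.9],[0,0,0,0,0,0,0.9],[0,0,0,0,0,0,0.9]],
])

```text
time: 12.8
tool_pos: [0.5901, -0.1515, 0.0319]
tool_rot: [3.142, -0.0, 1.571]
contact_force: [-0.2, 0.2, 0.3]
opening: 0.0858
```

Request:
arm_command([
  [[0,0,0,0,0,-0.05,1],[0,0,0,0,0,-0.15,1],[0,0,0,0,0,-0.28,1],[0,0,0,0,0,-0.4,1],[0,0,0,0,0,-0.45,1],[0,0,0,0,0,-0.45,1],[0,0,0,0,0,-0.45,1]],
])

```text
time: 13.5
tool_pos: [0.5897, -0.1513, 0.1662]
tool_rot: [-3.141, -0.0, 1.571]
contact_force: [-0.4, -0.4, 0.1]
opening: 0.0918
```

Request:
arm_command([
  [[0,0,0,0.08,-0.05,0,1],[0,0,0,0.2,-0.1,0,1],[0,0,0,0.33,-0.18,0,1],[0,0,0,0.46,-0.25,0,1],[0,0,0,0.6,-0.32,0,1],[0,0,0,0.74,-0.4,0,1],[0,0,0,0.86,-0.46,0,1],[0,0,0,0.95,-0.514,0,1]],
])

```text
time: 14.3
tool_pos: [0.4336, 0.1352, 0.1653]
tool_rot: [-3.138, 0.0, 1.572]
contact_force: [0.2, -0.0, -0.5]
opening: 0.0917
```

Request:
arm_command([
  [[0,0,0,0.06,0,0,1],[0,0,0,0.102,0,0.1,1],[0,0,0,0.102,0,0.2,1],[0,0,0,0.102,0,0.3,1],[0,0,0,0.102,0,0.3,1],[0,0,0,0.102,0,0.3,1],[0,0,0,0.102,0,0.3,1]],
])

```text
time: 15.0
tool_pos: [0.4366, 0.1641, 0.0777]
tool_rot: [3.14, -0.0, 1.571]
contact_force: [1.0, -0.7, 0.6]
opening: 0.0919
```

Run:
```python
from h import *
s=robot.observe();print(s['tool_pos'],s['opening'])
c=cam('wrist','w6.png')
P=cloud(c);m=(P[...,2]>.018)&(P[...,2]<.03)&(abs(P[...,0]-.435)<.05)&(abs(P[...,1]-.164)<.05);t=P[m];print((t.min(0)+t.max(0))/2,t.max(0)-t.min(0))
for n in ['scene','side']:
    c=cam(n); P=cloud(c); hsv=cv2.cvtColor(c['image'],cv2.COLOR_RGB2HSV)
    m=(P[...,2]>.08)&(P[...,2]<.1)&(abs(P[...,0]-.59)<.04)&(abs(P[...,1]+.152)<.04)
    t=P[m];print(n,(t.min(0)+t.max(0))/2,t.max(0)-t.min(0))
    cv2.imwrite(f'pics/{n}6c.png',cv2.resize(cv2.cvtColor(c['image'],cv2.COLOR_RGB2BGR)[130:280,150:340],None,fx=4,fy=4,interpolation=cv2.INTER_CUBIC))
```

```text
[0.43655893 0.16414824 0.07772407] 0.09187403812533651
[0.43511381 0.1644709  0.02146698] [0.05955062 0.05998652 0.00651316]
scene [ 0.58970032 -0.1517801   0.0872402 ] [0.02139311 0.02342011 0.01317935]
side [ 0.5897101  -0.14944809  0.08676417] [0.02189915 0.02215492 0.01315095]
```

View pics/w6.png

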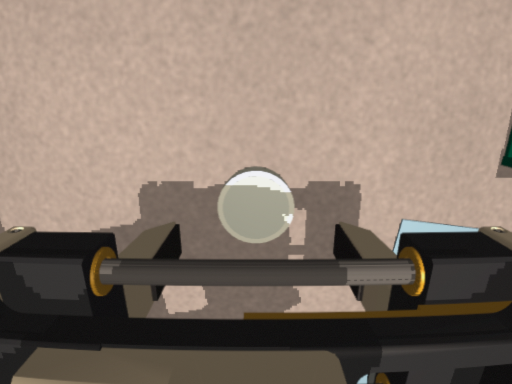

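View pics/scene6c.png

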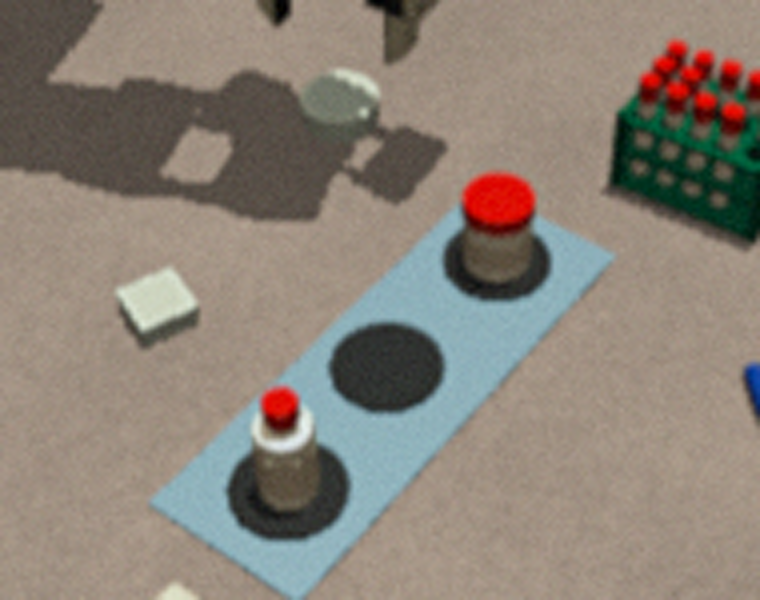

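View pics/side6c.png

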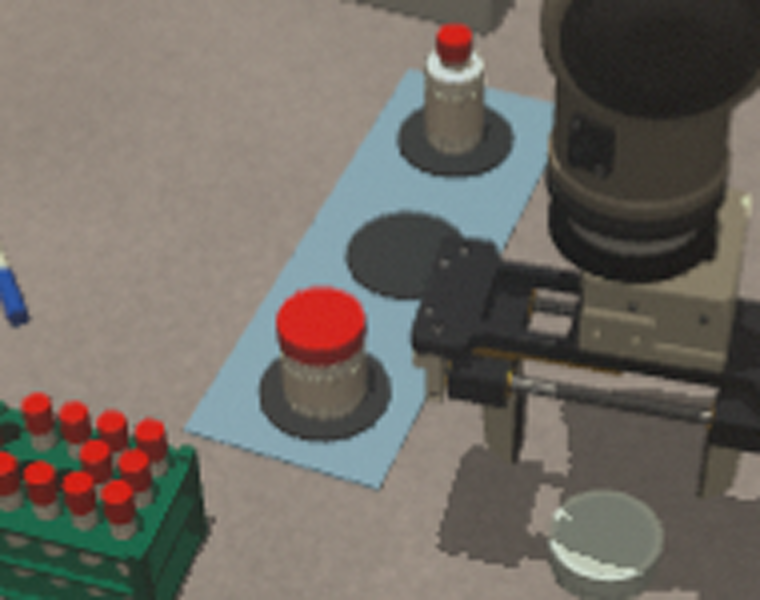

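Request:
arm_command([
  [[0,0,0,0,0,0.06,1],[0,0,0,0,0,0.13,1],[0,0,0,0,0,0.19,1],[0,0,0,0,0,0.225,1],[0,0,0,0,0,0.24,1],[0,0,0,0,0,0.24,1],[0,0,0,0,0,0.24,1]],
])

```text
time: 15.85
tool_pos: [0.4365, 0.1642, 0.0055]
tool_rot: [3.14, -0.0, 1.571]
contact_force: [-0.7, -0.0, 0.0]
opening: 0.0919
```

Request:
arm_command([
  [[0,0,0,0,0,0,-1],[0,0,0,0,0,0,-1],[0,0,0,0,0,0,-1],[0,0,0,0,0,0,-1],[0,0,0,0,0,0,-1],[0,0,0,0,0,0,-1],[0,0,0,0,0,0,-1]],
])

```text
time: 16.55
tool_pos: [0.436, 0.1641, 0.005]
tool_rot: [3.141, -0.0, 1.571]
contact_force: [-0.4, -0.1, 2.4]
opening: 0.0595
```

Request:
arm_command([
  [[0,0,0,0,0,-0.03,-1],[0,0,0,0,0,-0.09,-1],[0,0,0,0,0,-0.17,-1],[0,0,0,0,0,-0.25,-1],[0,0,0,0,0,-0.32,-1],[0,0,0,0,0,-0.36,-1],[0,0,0,0,0,-0.36,-1],[0,0,0,0,0,-0.36,-1]],
])

```text
time: 17.35
tool_pos: [0.4357, 0.1641, 0.1129]
tool_rot: [3.141, 0.0, 1.571]
contact_force: [-0.7, -0.1, -1.1]
opening: 0.0598
```

Run:
```python
from h import *
s=robot.observe();print(s['tool_pos'],s['opening'])
c=cam('wrist','w7.png'); c=cam('side','si7.png')
```

```text
[0.4356977  0.16405827 0.11285515] 0.05976102474559466
```

View pics/w7.png

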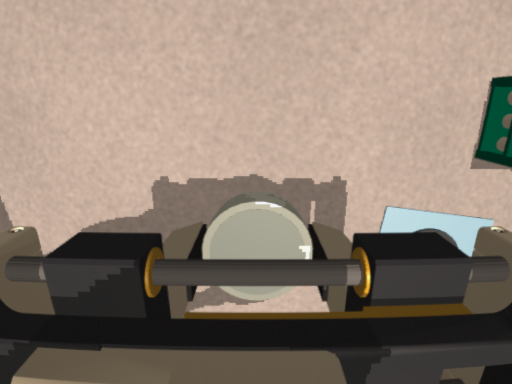

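View pics/si7.png

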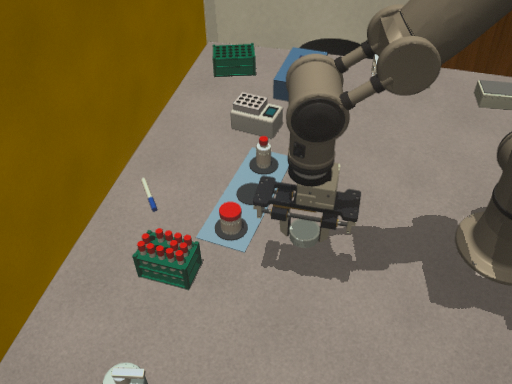

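Request:
arm_command([
  [[0,0,0,-0.05,0.04,0,-1],[0,0,0,-0.15,0.12,0,-1],[0,0,0,-0.27,0.21,0,-1],[0,0,0,-0.39,0.3,0,-1],[0,0,0,-0.5,0.39,0,-1],[0,0,0,-0.6,0.47,0,-1],[0,0,0,-0.66,0.51,0,-1],[0,0,0,-0.673,0.524,0,-1]],
])

```text
time: 18.25
tool_pos: [0.5937, -0.0401, 0.1114]
tool_rot: [-3.14, 0.0, 1.568]
contact_force: [-0.2, 0.1, -1.3]
opening: 0.0593
```

Request:
arm_command([
  [[0,0,0,0,0,0,-1],[0,0,0,0,0,0.05,-1],[0,0,0,0,0,0.12,-1],[0,0,0,0,0,0.2,-1],[0,0,0,0,0,0.27,-1],[0,0,0,0,0,0.31,-1],[0,0,0,0,0,0.32,-1],[0,0,0,0,0,0.32,-1]],
])

```text
time: 19.05
tool_pos: [0.593, -0.0372, 0.017]
tool_rot: [-3.141, -0.0, 1.571]
contact_force: [0.6, -0.9, -0.7]
opening: 0.0594
```

Run:
```python
from h import *
s=robot.observe();print(s['tool_pos'],s['opening'])
for n in ['scene','side']:
    c=cam(n)
    cv2.imwrite(f'pics/{n}8c.png',cv2.resize(cv2.cvtColor(c['image'],cv2.COLOR_RGB2BGR)[130:280,150:340],None,fx=4,fy=4,interpolation=cv2.INTER_CUBIC))
```

```text
[ 0.59295877 -0.03716473  0.01696035] 0.05939512917937352
```

View pics/scene8c.png

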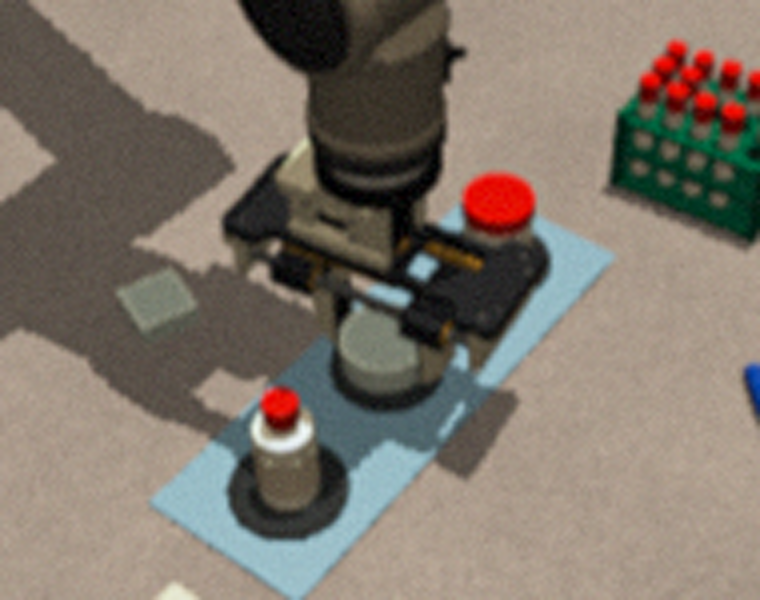

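View pics/side8c.png

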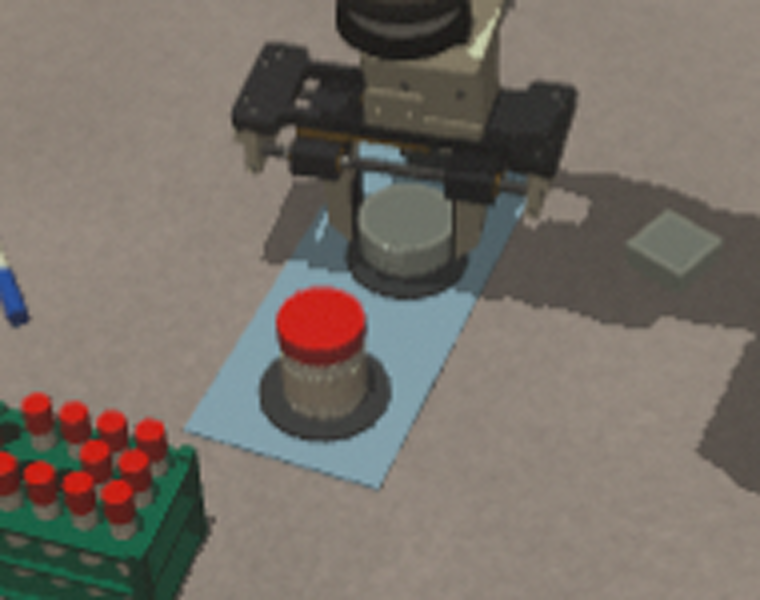

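Request:
arm_command([
  [[0,0,0,0,0,0,-1],[0,0,0,0,0,0.008,-1],[0,0,0,0,0,0.016,-1],[0,0,0,0,0,0.022,-1],[0,0,0,0,0,0.023,-1],[0,0,0,0,0,0.023,-1]],
])

```text
time: 19.75
tool_pos: [0.5931, -0.0378, 0.01]
tool_rot: [-3.142, 0.0, 1.571]
contact_force: [-1.2, -0.4, 0.2]
opening: 0.0596
```

Request:
arm_command([
  [[0,0,0,0,0,0,0.6],[0,0,0,0,0,0,0.6],[0,0,0,0,0,0,0.6],[0,0,0,0,0,0,0.9],[0,0,0,0,0,0,0.9],[0,0,0,0,0,0,0.9]],
])

```text
time: 20.35
tool_pos: [0.5932, -0.0378, 0.01]
tool_rot: [3.141, -0.0, 1.571]
contact_force: [-0.9, -0.1, 0.2]
opening: 0.0871
```

Request:
arm_command([
  [[0,0,0,0,0,-0.05,1],[0,0,0,0,0,-0.15,1],[0,0,0,0,0,-0.28,1],[0,0,0,0,0,-0.4,1],[0,0,0,0,0,-0.45,1],[0,0,0,0,0,-0.45,1],[0,0,0,0,0,-0.45,1]],
])

```text
time: 21.05
tool_pos: [0.5927, -0.0377, 0.1444]
tool_rot: [-3.141, -0.0, 1.571]
contact_force: [0.2, 0.4, -0.6]
opening: 0.0917
```

Request:
arm_command([
  [[0,0,0.05,-0.02,-0.08,0,1],[0,0,0.12,-0.04,-0.2,0,1],[0,0,0.19,-0.07,-0.32,0,1],[0,0,0.26,-0.09,-0.43,0.03,1],[0,0,0.328,-0.11,-0.51,0.1,1],[0,0,0.328,-0.11,-0.53,0.18,1],[0,0,0.328,-0.11,-0.53,0.25,1],[0,0,0.328,-0.11,-0.53,0.25,1]],
])

```text
time: 21.85
tool_pos: [0.4312, -0.07, 0.0669]
tool_rot: [-3.134, 0.001, 1.055]
contact_force: [-0.2, -0.5, -0.3]
opening: 0.0917
```

Request:
arm_command([
  [[0,0,0,0,0,0,1],[0,0,0,0,0,0,1],[0,0,0,0,0,0,1]],
])

```text
time: 22.15
tool_pos: [0.4348, -0.0709, 0.0706]
tool_rot: [3.14, -0.0, 1.056]
contact_force: [-0.5, -0.4, 0.4]
opening: 0.0921
```

Run:
```python
from h import *
s=robot.observe();print(s['tool_pos'],s['tool_rot'],s['opening'],s['qpos'][5])
c=cam('wrist','w9.png')
for n in ['wrist','scene','side']:
    c=cam(n); P=cloud(c)
    X,Y,Z=P[...,0],P[...,1],P[...,2]
    m=(X>.39)&(X<.48)&(Y>-.115)&(Y<-.02)&(Z>.016)&(Z<.03)
    r=cv2.minAreaRect(P[m][:,:2].astype(np.float32)*1000); print(n,r)
    m=(Z>.024)&(Z<.035)&(abs(X-.593)<.04)&(abs(Y+.038)<.04)
    t=P[m]
    if n!='wrist':
        print(n,(t.min(0)+t.max(0))/2,t.max(0)-t.min(0),np.median(t[:,2]))
        cv2.imwrite(f'pics/{n}9c.png',cv2.resize(cv2.cvtColor(c['image'],cv2.COLOR_RGB2BGR)[130:280,150:340],None,fx=4,fy=4,interpolation=cv2.INTER_CUBIC))
```

```text
[ 0.43476024 -0.07087396  0.07062842] [ 3.14009867e+00 -2.79016074e-04  1.05584221e+00] 0.09207257031825097 0.17902148432137927
wrist ((433.4388732910156, -69.69552612304688), (42.92486572265625, 42.0183219909668), 60.60359573364258)
scene ((432.4124755859375, -71.6028060913086), (41.71102523803711, 43.38681411743164), 63.04817199707031)
scene [ 0.59231229 -0.03929502  0.0276845 ] [0.0604662  0.06181453 0.00728216] 0.02743562282105705
side ((432.6991882324219, -70.6161117553711), (45.355403900146484, 44.31648254394531), 59.31911849975586)
side [ 0.59241742 -0.03827414  0.02795762] [0.05978999 0.06111968 0.00773372] 0.027108350427053785
```

View pics/w9.png

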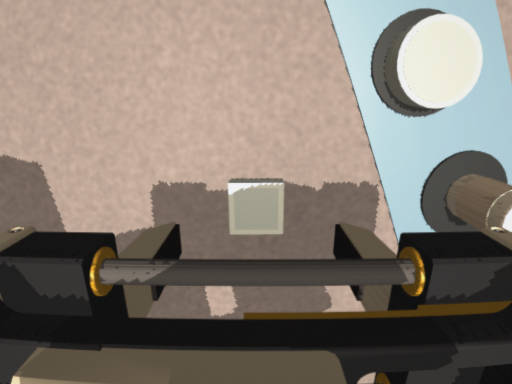

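View pics/scene9c.png

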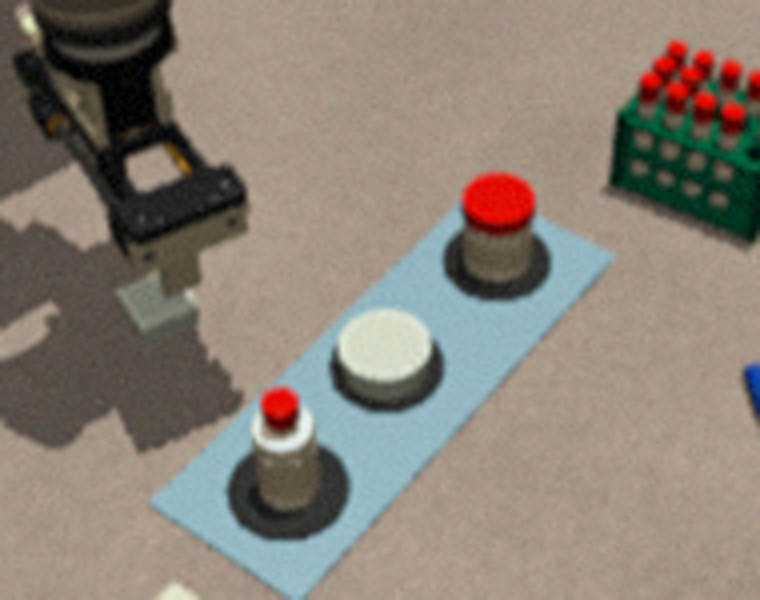

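View pics/side9c.png

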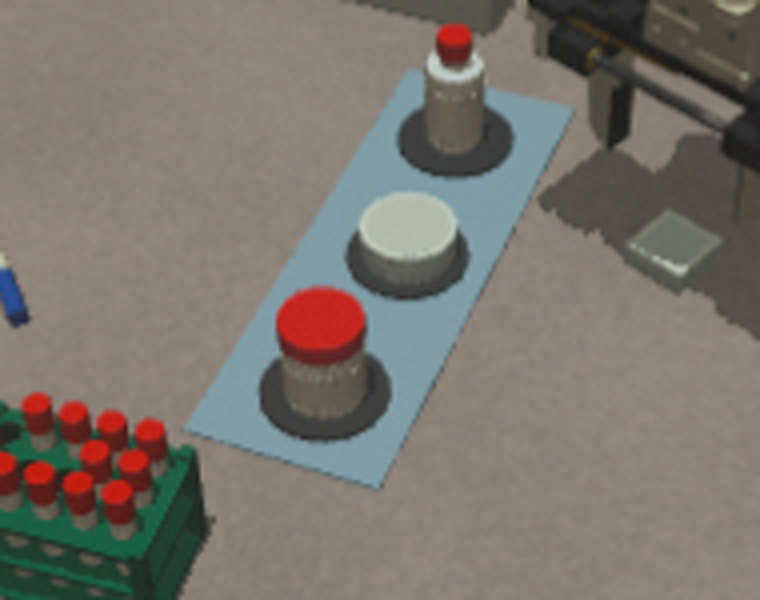

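Request:
arm_command([
  [[0,0,0,0,0,0.06,1],[0,0,0,0,0,0.12,1],[0,0,0,0,0,0.175,1],[0,0,0,0,0,0.205,1],[0,0,0,0,0,0.218,1],[0,0,0,0,0,0.218,1],[0,0,0,0,0,0.218,1]],
])

```text
time: 23.05
tool_pos: [0.4346, -0.0709, 0.0051]
tool_rot: [3.141, -0.0, 1.056]
contact_force: [0.3, 0.8, 0.2]
opening: 0.092
```

Request:
arm_command([
  [[0,0,0,0,0,0,-1],[0,0,0,0,0,0,-1],[0,0,0,0,0,0,-1],[0,0,0,0,0,0,-1],[0,0,0,0,0,0,-1],[0,0,0,0,0,0,-1],[0,0,0,0,0,0,-1],[0,0,0,0,0,0,-1]],
])

```text
time: 23.85
tool_pos: [0.4341, -0.0708, 0.0046]
tool_rot: [3.142, 0.0, 1.056]
contact_force: [-0.5, -0.5, 0.5]
opening: 0.0417
```

Request:
arm_command([
  [[0,0,0,0,0,0,-1],[0,0,0,0,0,-0.04,-1],[0,0,0,0,0,-0.1,-1],[0,0,0,0,0,-0.18,-1],[0,0,0,0,0,-0.23,-1],[0,0,0,0,0,-0.25,-1],[0,0,0,0,0,-0.25,-1]],
])

```text
time: 24.55
tool_pos: [0.4345, -0.0709, 0.08]
tool_rot: [3.14, -0.0, 1.056]
contact_force: [0.2, -0.3, 0.0]
opening: 0.0417
```

Run:
```python
from h import *
s=robot.observe();print(s['tool_pos'],s['tool_rot'],s['opening'])
c=cam('wrist','w10.png')
```

```text
[ 0.4344504  -0.0708897   0.08001934] [ 3.14013729e+00 -2.78753482e-04  1.05560856e+00] 0.04174459129603333
```

View pics/w10.png

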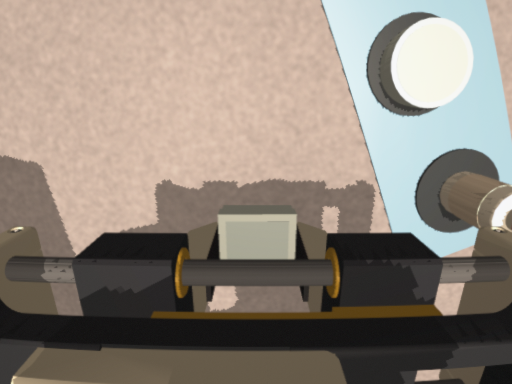

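Request:
arm_command([
  [[0,0,-0.04,0.03,0.035,0,-1],[0,0,-0.09,0.09,0.1,0,-1],[0,0,-0.15,0.16,0.18,0,-1],[0,0,-0.21,0.23,0.265,0,-1],[0,0,-0.27,0.29,0.335,0,-1],[0,0,-0.31,0.335,0.385,0,-1],[0,0,-0.328,0.355,0.408,0,-1],[0,0,-0.328,0.355,0.408,0,-1]],
])

```text
time: 25.4
tool_pos: [0.593, -0.0382, 0.0782]
tool_rot: [-3.14, -0.0, 1.571]
contact_force: [-0.7, -0.4, -0.7]
opening: 0.0416
```

Request:
arm_command([
  [[0,0,0,0,0,0,-1],[0,0,0,0,0,0,-1],[0,0,0,0,0,0.04,-1],[0,0,0,0,0,0.09,-1],[0,0,0,0,0,0.12,-1],[0,0,0,0,0,0.13,-1],[0,0,0,0,0,0.13,-1],[0,0,0,0,0,0.13,-1]],
])

```text
time: 26.2
tool_pos: [0.5934, -0.0385, 0.0409]
tool_rot: [3.141, 0.0, 1.571]
contact_force: [0.4, 0.3, -0.3]
opening: 0.0416
```

Run:
```python
from h import *
s=robot.observe();print(s['tool_pos'],s['tool_rot'],s['opening'])
for n in ['scene','side']:
    c=cam(n)
    cv2.imwrite(f'pics/{n}11c.png',cv2.resize(cv2.cvtColor(c['image'],cv2.COLOR_RGB2BGR)[130:280,150:340],None,fx=4,fy=4,interpolation=cv2.INTER_CUBIC))
```

```text
[ 0.59338613 -0.03851309  0.04093146] [3.14085581e+00 1.46857461e-04 1.57070013e+00] 0.041561704343718364
```

View pics/scene11c.png

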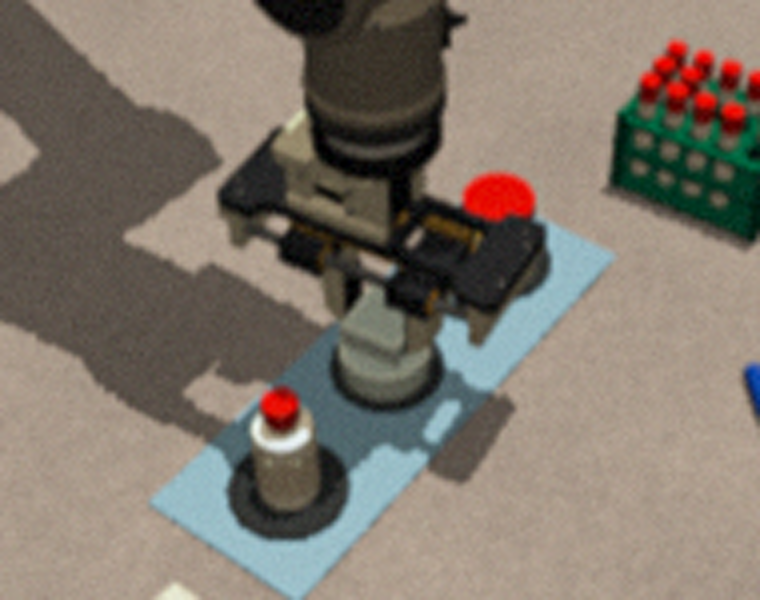

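View pics/side11c.png

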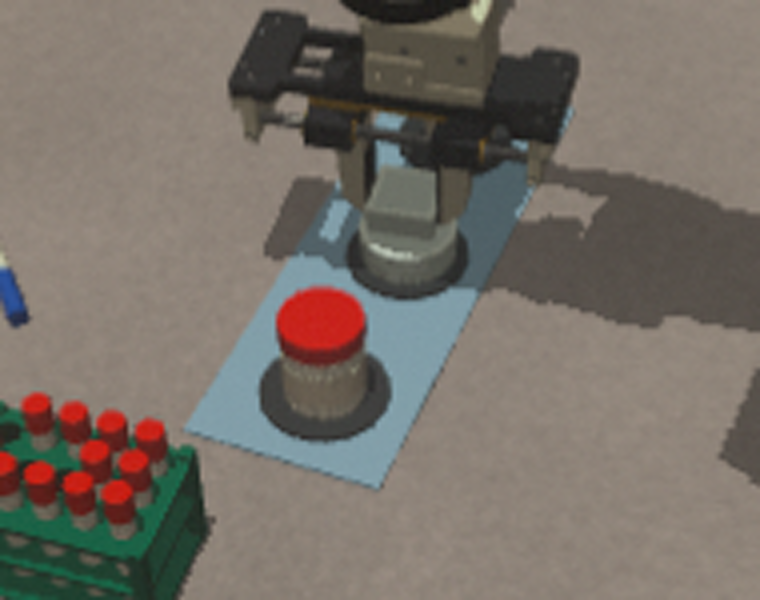

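Request:
arm_command([
  [[0,0,0,0,0,0.01,-1],[0,0,0,0,0,0.02,-1],[0,0,0,0,0,0.027,-1],[0,0,0,0,0,0.03,-1],[0,0,0,0,0,0.03,-1],[0,0,0,0,0,0.03,-1]],
])

```text
time: 26.9
tool_pos: [0.5931, -0.0384, 0.0316]
tool_rot: [3.142, -0.0, 1.571]
contact_force: [-1.8, 0.8, 0.8]
opening: 0.0415
```

Request:
arm_command([
  [[0,0,0,0,0,0,0.3],[0,0,0,0,0,0,0.3],[0,0,0,0,0,0,0.3],[0,0,0,0,0,0,0.8],[0,0,0,0,0,0,0.8],[0,0,0,0,0,0,0.8]],
])

```text
time: 27.5
tool_pos: [0.5931, -0.0384, 0.0316]
tool_rot: [3.141, 0.0, 1.571]
contact_force: [0.3, -0.6, 0.1]
opening: 0.0787
```

Request:
arm_command([
  [[0,0,0,0,0,-0.05,0.8],[0,0,0,0,0,-0.15,0.8],[0,0,0,0,0,-0.28,0.8],[0,0,0,0,0,-0.4,0.8],[0,0,0,0,0,-0.45,0.8],[0,0,0,0,0,-0.45,0.8]],
])

```text
time: 28.1
tool_pos: [0.5945, -0.0387, 0.1695]
tool_rot: [3.136, 0.001, 1.571]
contact_force: [0.5, 0.5, -0.4]
opening: 0.0828
```

Request:
arm_command([
  [[0,0,0,0,-0.08,0,0.8],[0,0,0,0,-0.2,0,0.8],[0,0,0,0,-0.32,0,0.8],[0,0,0,0,-0.43,0,0.8],[0,0,0,0,-0.5,0,0.8],[0,0,0,0,-0.5,0,0.8],[0,0,0,0,-0.5,0,0.8],[0,0,0,0,-0.5,0,0.8]],
])

```text
time: 28.9
tool_pos: [0.4441, -0.0385, 0.1662]
tool_rot: [3.141, 0.0, 1.571]
contact_force: [0.1, 0.0, 0.6]
opening: 0.0827
```

Run:
```python
from h import *
s=robot.observe();print(s['time'],s['tool_pos'],s['tool_rot'],s['opening'])
for n in ['scene','side']:
    c=cam(n); P=cloud(c); X,Y,Z=P[...,0],P[...,1],P[...,2]
    for nm,x,y,w,z0,z1 in [('jar',.612,.084,.045,.059,.075),('bottle',.59,-.152,.04,.08,.1),('round',.593,-.038,.045,.02,.031),('square',.593,-.038,.045,.039,.055)]:
        t=P[(abs(X-x)<w)&(abs(Y-y)<w)&(Z>z0)&(Z<z1)]
        print(n,nm,((t.min(0)+t.max(0))/2)[:2].round(4),(t.max(0)-t.min(0))[:2].round(4),np.median(t[:,2]).round(4), [tuple(np.round(v,1)) if np.ndim(v) else round(v,1) for v in cv2.minAreaRect(t[:,:2].astype(np.float32)*1000)])
    cv2.imwrite(f'pics/{n}12c.png',cv2.resize(cv2.cvtColor(c['image'],cv2.COLOR_RGB2BGR)[130:280,150:340],None,fx=4,fy=4,interpolation=cv2.INTER_CUBIC))
```

```text
28.9 [ 0.44406121 -0.03854959  0.16619558] [3.14131405e+00 4.45828722e-06 1.57078770e+00] 0.08274231916920828
scene jar [0.6113 0.0827] [0.048  0.0487] 0.0653 [(np.float64(612.0), np.float64(82.6)), (np.float64(45.8), np.float64(47.8)), 28.2]
scene bottle [ 0.5903 -0.1519] [0.0218 0.0224] 0.0898 [(np.float64(590.5), np.float64(-151.9)), (np.float64(21.4), np.float64(22.3)), 2.4]
scene round [ 0.5954 -0.0451] [0.0541 0.0488] 0.027 [(np.float64(601.0), np.float64(-50.4)), (np.float64(58.3), np.float64(34.1)), 36.8]
scene square [ 0.592  -0.0386] [0.0443 0.0456] 0.045 [(np.float64(592.6), np.float64(-38.9)), (np.float64(44.1), np.float64(45.2)), 1.9]
side jar [0.6113 0.0843] [0.0499 0.0498] 0.0647 [(np.float64(611.1), np.float64(84.5)), (np.float64(49.0), np.float64(49.0)), 63.7]
side bottle [ 0.5897 -0.151 ] [0.0207 0.0237] 0.089 [(np.float64(589.0), np.float64(-148.9)), (np.float64(21.6), np.float64(21.0)), 28.4]
side round [ 0.5927 -0.0321] [0.059  0.0499] 0.0265 [(np.float64(592.0), np.float64(-31.3)), (np.float64(57.9), np.float64(47.5)), 5.8]
side square [ 0.5926 -0.0384] [0.0432 0.0503] 0.0449 [(np.float64(592.8), np.float64(-38.4)), (np.float64(43.1), np.float64(50.1)), 0.9]
```

View pics/scene12c.png

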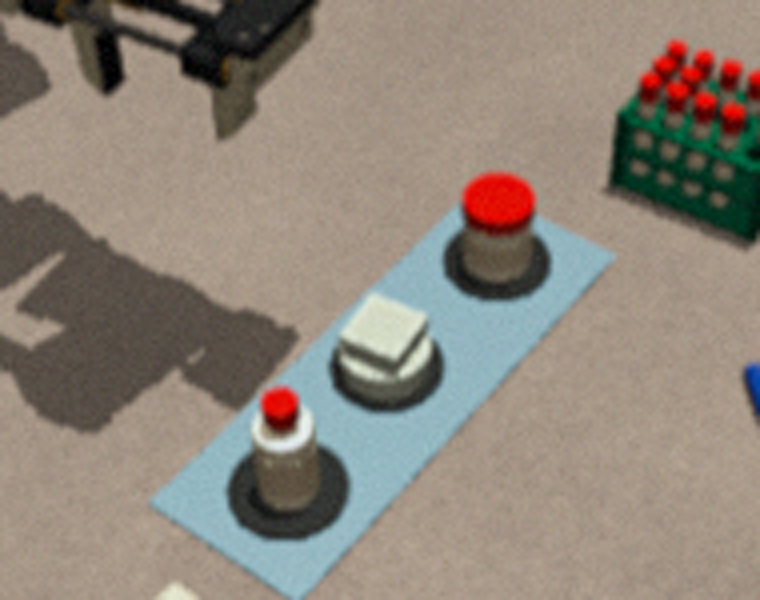

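View pics/side12c.png

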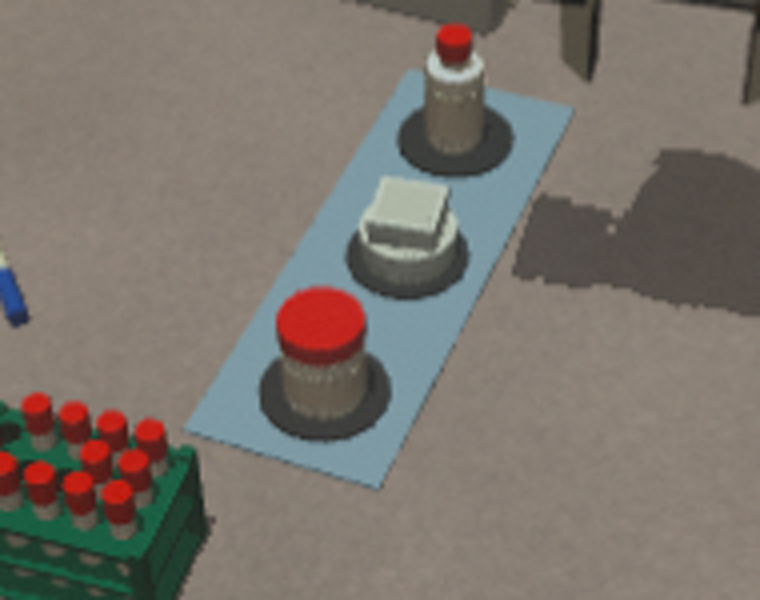

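```bash
python3 -c "
from cell import robot
print(robot.hand_in())"
```

```text
the job is handed in; nothing more can be done
None
```

I set out the row as asked and handed it in at about 29 s, well inside the 104 s limit. The specimen jar is on the pad by the tube rack (left). The round dish is on the middle pad, and the slim bottle is on the pad by the block heater (right). I placed the square dish on top of the round dish last.

**Last checks:** With the gripper clear, the scene and side pictures showed everything upright.
- **Centring:** The jar, bottle and round dish measured about 1 mm from their pad centres. The square dish was within about 1 mm of the round dish's centre.
- **Heights:** The tops were at 65, 89 and 45 mm for the jar, bottle and stack, as expected within 1 mm. The round dish alone measured 27 mm before stacking.

**Disagreements:** The two cameras differed by 1 to 3 mm in y, about what the 2 mm calibration allows, so I used averages and offsets measured within one camera. The round dish could not be re-measured directly at the end because the square dish hides part of it. Its 1 mm figure comes from before the square dish was placed, and the final pictures show no sign that it moved.

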